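Boxed spinner through the goods-out gate

ROBOT

A 6-joint arm with a two-finger parallel gripper is mounted at the origin on the work surface. World frame = base frame: x ahead of the robot, y to its left, z up, the work surface at z = 0. Lengths are in mm, angles in degrees, forces in N, time in s.
With the tool pointing down it reaches from about 350 to 850 mm from the base axis. Payload 8.1 kg.
Tool frame: the origin (TCP) lies at the very end of the fingers, on their centre line; the grasp point (between the pads) lies 19 mm behind it (r.grasp_offset is the distance from the TCP to the grasp point, in mm); z points along the fingers, y is the line along which they close (so a half turn about z gives the same grasp; the last joint's range is limited). The gripper opens to 85 mm and grips with 20 to 120 N. Pads are 22 mm wide; open, the fingers measure 114 mm over their backs; the gripper's body (76 mm by 85 mm) begins 54 mm behind the grasp point. The pads swing forward as they close: fully open they stand 13 mm farther back than shut.
Start: joints at [72.342, 7.471, 85.268, -0, 87.261, -4.893], TCP at [132.554, 585.179, 195.792] pointing down, gripper open.
Joint ranges: [-169.43, 169.43], [-51.17, 129.36], [1.28, 143.12], [-76.62, 256.62], [0, 156.53], [-152.29, 152.29]. Speed limits (degrees/s): [136.94, 136.94, 159.86, 180, 180, 180].

INTERFACE

Orientations are given as [roll, pitch, yaw] about the fixed x, y, z axes, in that order (R = Rz(yaw) Ry(pitch) Rx(roll)).
In Python, from bench import r gives the robot as it stands.
- The arm moves only by the tool carry_out, never from a script. Its argument "commands" is a list of rows, each an object with "jaw": the finger opening in m, from 0 to 0.0854; "translation": the shift along the tool's x, y, z in m, a list of three; "spin": the turn about the tool's z in rad. A call has exactly 8 rows; each row shifts and turns the commanded pose from where the row before left it, along the tool's axes as they then stand; what a row does not reach is not made up. A row lasts 1/12 s, in which the tool goes at most 41.7 mm and 7.16 degrees, less where a joint would pass 70% of its speed; a pose out of reach is approached as far as the arm can. A call is refused whole if a number of a shift passes 0.0417 or a number of a turn 0.125, either way. A call with a gripper value outside its range is refused whole. The fingers move at their own pace and stop on an object; "squeeze" is the grip in N (left out, the last holds). Time passes only in rows, so rows that do not move let the fingers close, or fill a call up. It gives the time, the measured TCP pose, the force, the opening and the grip force at its end, in the units of the state.
- r.sense(): the state, without advancing time (a new reading comes with each control period).
- r.snapshot(name): name is "side" or "top" or "wrist"; returns a dict with "pixels" (400x640x3 uint8, blue, green, red), "K" (3x3 intrinsics, pixels), "dist_coeffs" ([k1, k2, p1, p2, k3] as OpenCV has them; the pictures are not rectified), "extrinsics" (4x4, takes a point from camera to world coordinates). Camera axes: x right, y down, z forward; pixel columns grow to the right and rows downward; lengths in mm; the calibration is good to about 2 mm. A picture is of the moment at which its call begins. There is no depth.
- r.hand_in(): hands the job in; it is judged then, once.
Trained networks look in a picture, given as the dict that the camera call returned (one of the last four; its "shot" number tells which), for a name from the list of things; names that differ only in an ending like _2 or _b are one class to them, and where a whole thing is asked for, a point or a joint stands for the part that bears it (a point fixed in the world has none). Each returns a list of dicts, best first, with "score" (0 to 1); they miss things now and then, are a little off and sometimes report something else, mostly with a low value. They report only what shows in the picture. A call takes as long as a camera call.
- r.spot_in(picture, target): "xy" ([column, row] in pixels, amid what is visible of it).
- r.regions_of(picture, target): "pixels" (400x640 bool, what is visible of it) and "xy" ([column, row] in pixels, amid what is visible of it).
- r.landmark_of(picture, target): "xy" ([column, row] in pixels: a listed point, or the origin of a listed thing).
The state is a dict: "time": time; "joint_pos": joint angles; "qd": joint speeds; "joint_efforts": joint torques, N m; "tool_pos": TCP position; "tcp_rot": TCP orientation; "ft_force": force on the tool from outside, world axes, zero at the start; "wrist_torque": the same for the moment, N m; "finger_gap": finger opening in mm; "grip_force": force on a finger pad.
Only numpy, scipy, OpenCV 4.12 (cv2) and the standard library are available. Lean on these libraries where they do the work, as an engineer would, in place of code of your own. Each camera call takes 0.05 s, during which the arm holds its last target. There are 200 camera calls.

TASK

A customer has ordered the three-lobed spinner: push its black window box, lying flat with the window up, along the goods-out tray and through its sprung double-flap gate, far enough that the flaps swing shut behind it. Leave it lying in the tray like that, and leave the look-alike box with the two-lobed spinner where it is.

Things in the scene. Friction and masses are not known exactly. Their poses are not given: they have to be found in the camera images.
- box_three: The box to send: black window box, 80 mm long (its x) x 60 mm wide (its y) x 30 mm high, about 120 g, showing a steel spinner with THREE round lobes on white card under the window on top. Rigid, vertical sides; grip it across the 60 mm and send it through long side along the lane. Origin: centre of its underside, z up. A half turn makes no difference.
- box_two: Look-alike box, same size and black colour, same origin and axes, but its spinner has TWO lobes in a straight bar. Not to be moved.
- tray: Open white tray, fixed. Origin: desk height, middle of the gate line; x points through the gate into the lane, z up. Floor 3 mm thick. Open apron 130 mm wide, x -160 to 0 mm; guide wings 37 mm high flare from the posts (50 mm high, 85 mm clear between) out to x -18, y +-63 mm. Lane beyond: 92 mm wide inside, walls 45 mm high, inner end x 191 mm. No lintel: a finger may follow the box from above.
- flap (a joint): Left flap's angle, rad: 0 shut, 1.5 open into the lane (+x only); the right flap is geared to match. Two dark steel flaps 43 x 36 x 3 mm, on upright hinges at the tray's x 0, y +-44.5 mm, top 41 mm above the desk. Weak springs (1 to 2 N to push through) shut them within half a second, once the box's back end is over 45 mm past the gate line and the finger is withdrawn.

How it is judged:
By the outcome, as a careful person would: the job done as asked, in the order asked, and still so for the second after the job is handed in, with the robot touching nothing.
It also fails if it takes over 50 s, if anything falls off the work surface, if the arm or the gripper's body presses on something with over 40 N, if the wrist force passes 120 N, or if a joint passes its speed limit or range.

## Working session

There is one attempt and no reset: what is moved stays moved. The work goes in short steps, Python scripts to look and compute and a tool call to move; the robot and the scene stay as the last step left them, time stands still between calls to the robot, and variables do not carry over. Pictures are saved under pics/ and viewed, at most 10 in all, crops included, and the job is handed in when it is done.

Besides the shell and the picture viewer there is one more tool, called after ">>>" as a command line: name --argument value ..., lists and objects as JSON in quotes. carry_out: Moves the arm, as the interface text tells. Its arguments: {"type":"object","properties":{"commands":{"type":"array","items":{"type":"object","properties":{"jaw":{"type":"number"},"translation":{"type":"array","items":{"type":"number"}},"spin":{"type":"number"}}}},"squeeze":{"type":"number"}},"required":["commands"]}

```bash
mkdir -p pics; cat > h.py <<'E'
from bench import r
import numpy as np, cv2
def ray(s,xy,z):
    p=cv2.undistortPoints(np.array([[xy]],float),np.array(s["K"]),np.array(s["dist_coeffs"])).ravel()
    T=np.array(s["extrinsics"]);d=T[:3,:3]@[p[0],p[1],1];o=T[:3,3]
    return o+d*(z-o[2])/d[2]
def proj(s,P):
    T=np.linalg.inv(np.array(s["extrinsics"]))
    return cv2.projectPoints(np.array(P,float).reshape(-1,3),cv2.Rodrigues(T[:3,:3])[0],T[:3,3],np.array(s["K"]),np.array(s["dist_coeffs"]))[0].reshape(-1,2)
E
python3 - <<'E'
from h import *
st=r.sense();print(st["time"],st["tool_pos"],st["tcp_rot"],st["finger_gap"],r.grasp_offset)
for n in ["top","side"]:
    s=r.snapshot(n);cv2.imwrite(f"pics/{n}0.png",s["pixels"]);T=np.array(s["extrinsics"]);print(n,T[:3,3].round())
    for t in ["box_three","box_two","tray","flap"]:
        for d in r.regions_of(s,t)[:2]:
            m=d["pixels"].astype(np.uint8);print(t,round(d["score"],2),np.round(d["xy"]),m.sum())
            c=max(cv2.findContours(m,0,2)[0],key=cv2.contourArea)
            z={"box_three":30,"box_two":30,"tray":3,"flap":41}[t]
            if n=="top":
                w=np.array([ray(s,p,z)[:2] for p in c.reshape(-1,2)],np.float32);print("   ",cv2.minAreaRect(w))
        for d in r.landmark_of(s,t)[:1]: print("  lm",round(d["score"],2),np.round(d["xy"],1),ray(s,d["xy"],0).round(1))
E
```

```text
0.0 [132.33667344 584.58816995 194.72037326] [-1.79892936e+02 -1.08418006e-02  1.67237991e+02] 85.61800750822484 18.700000000000003
top [427. -65. 924.]
box_three 0.84 [338. 199.] 885
    ((515.5901489257812, -111.98075866699219), (78.33194732666016, 59.06109619140625), 10.012224197387695)
  lm 0.7 [339.6 198.3] [ 520.  -116.5    0. ]
box_two 0.81 [441. 191.] 1068
    ((536.88427734375, -345.4133605957031), (68.90875244140625, 85.30708312988281), 74.02794647216797)
  lm 0.97 [441.3 192.1] [ 537.6 -355.3    0. ]
tray 0.56 [240. 171.] 7928
    ((602.8744506835938, 119.04736328125), (132.5859832763672, 372.6407470703125), 89.25057983398438)
  lm 0.66 [241.3 170.4] [582.6 113.3   0. ]
flap 0.42 [226. 170.] 73
    ((575.142578125, 136.4467315673828), (6.788319110870361, 42.91115188598633), 0.571893036365509)Traceback (most recent call last):
  File "<stdin>", line 12, in <module>
ValueError: it knows: box_three, box_two, tray
```

View pics/top0.png

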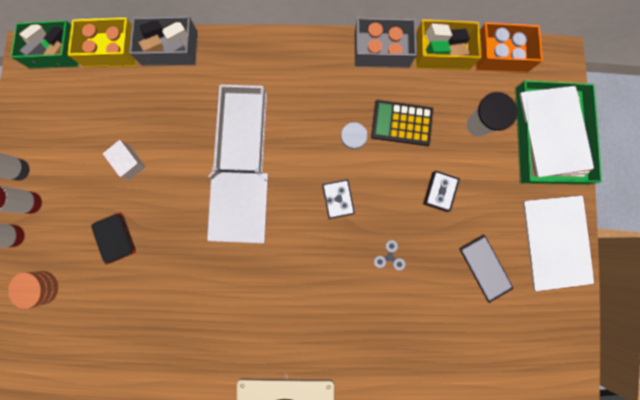

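```bash
python3 - <<'E'
from h import *
s=r.snapshot("side");cv2.imwrite("pics/side0.png",s["pixels"]);print(np.array(s["extrinsics"]).round(2))
for t in ["box_three","box_two","tray"]:
    for d in r.spot_in(s,t)[:3]: print(t,round(d["score"],2),np.round(d["xy"]),ray(s,d["xy"],30).round())
E
```

```text
[[-9.5000e-01 -2.4000e-01  2.0000e-01  3.6833e+02]
 [-3.1000e-01  7.2000e-01 -6.2000e-01  4.8732e+02]
 [ 0.0000e+00 -6.5000e-01 -7.6000e-01  7.3642e+02]
 [ 0.0000e+00  0.0000e+00  0.0000e+00  1.0000e+00]]
box_three 0.78 [340. 193.] [ 510. -101.   30.]
box_two 0.72 [354. 127.] [ 541. -342.   30.]
tray 0.55 [279. 263.] [577. 120.  30.]
```

View pics/side0.png

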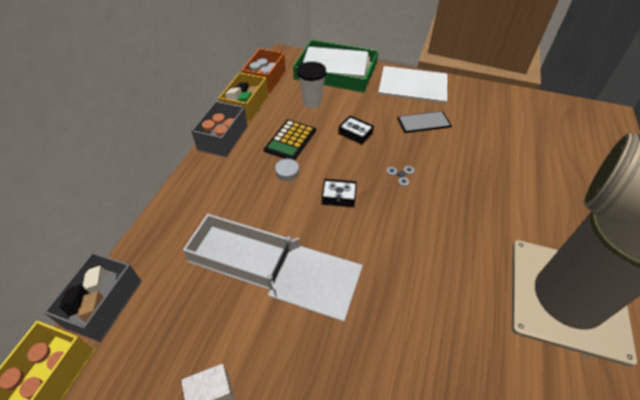

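The top picture shows the three-lobed box at (338,199), its two-lobed twin at (441,191), and the tray gate near (238,173), with its lane running up the image, along world +x. Next I'll refine the poses by fitting the model outlines to the masks.

```bash
cat > fit.py <<'E'
from h import *
from scipy.optimize import minimize
def rt(p,P):
    a=np.radians(p[2]);P=np.array(P,float);c,s=np.cos(a),np.sin(a)
    return np.c_[p[0]+c*P[:,0]-s*P[:,1],p[1]+s*P[:,0]+c*P[:,1],P[:,2]]
BOX=[np.array([[x,y,z] for x in(-40,40) for y in(-30,30) for z in(0,30)])]
TRAY=[np.array([[x,y,z] for x in(-160,0) for y in(-65,65) for z in(0,3)]),
      np.array([[x,y,z] for x in(0,194) for y in(-49,49) for z in(0,45)])]
def fit(s,mask,parts,p0,z0=0):
    k=8;m=cv2.GaussianBlur(mask.astype(np.float32),(0,0),0.7)
    def cost(p):
        im=np.zeros((400*4,640*4),np.uint8)
        for A in parts:
            q=proj(s,rt(p,A)+[0,0,z0])
            h=cv2.convexHull(((q+.5)*4).astype(np.float32))
            cv2.fillConvexPoly(im,np.round(h*16).astype(np.int32),255,shift=4)
        return float((np.abs(cv2.resize(im,(640,400),interpolation=cv2.INTER_AREA)/255.-m)).sum())
    sim=np.array([p0]+[np.add(p0,d) for d in([8,0,0],[0,8,0],[0,0,6])])
    o=minimize(cost,p0,method="Nelder-Mead",options=dict(initial_simplex=sim,xatol=.05,fatol=.05))
    return o.x,o.fun/mask.sum()
def draw(im,s,p,parts,f,off):
    for A in parts:
        for z in sorted(set(A[:,2])):
            q=proj(s,rt(p,A[A[:,2]==z][[0,1,3,2]]));q=((q+.5-off)*f).astype(int)
            cv2.polylines(im,[q],True,(0,0,255) if z else (0,255,0),1)
E
python3 - <<'E'
from fit import *
s=r.snapshot("top");c=[]
for t,A,p in[("box_three",BOX,[515,-112,10]),("box_two",BOX,[537,-345,-16]),("tray",TRAY,[577,118,-1])]:
    m=r.regions_of(s,t)[0]["pixels"];x,e=fit(s,m,A,p);print(t,x.round(1),round(e,3));c.append((x,A))
x0,y0=195,75;im=cv2.resize(s["pixels"][y0:y0+175,x0:x0+175],None,fx=3.4,fy=3.4,interpolation=cv2.INTER_CUBIC)
for x,A in c: draw(im,s,x,A,3.4,[x0,y0])
cv2.imwrite("pics/fit1.png",im)
E
```

```text
box_three [ 516.7 -111.7   11.2] 0.042
box_two [ 537.7 -349.   -17.5] 0.065
tray [578.7 117.6  -1.9] 0.033
```

View pics/fit1.png

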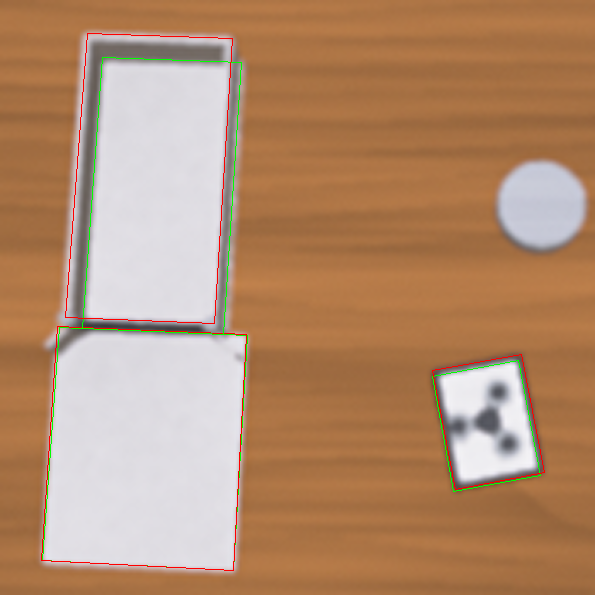

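>>> carry_out --commands '[{"spin":-0.105,"translation":[0,0,0],"jaw":0.0854},{"spin":-0.105,"translation":[0,0,0],"jaw":0.0854},{"spin":-0.105,"translation":[0,0,0],"jaw":0.0854},{"spin":-0.105,"translation":[0,0,0],"jaw":0.0854},{"spin":0,"translation":[-0.011,-0.034,0],"jaw":0.0854},{"spin":0,"translation":[-0.011,-0.034,0],"jaw":0.0854},{"spin":0,"translation":[-0.011,-0.034,0],"jaw":0.0854},{"spin":0,"translation":[-0.011,-0.034,0],"jaw":0.0854}]'

```text
time: 1.47
tool_pos: [202.7, 459.1, 195.6]
tcp_rot: [-180.0, 0.0, -168.7]
ft_force: [0.4, -1.3, 0.7]
finger_gap: 85.3
grip_force: 0.0
```

>>> carry_out --commands '[{"spin":0,"translation":[-0.011,-0.034,0],"jaw":0.0854},{"spin":0,"translation":[-0.011,-0.034,0],"jaw":0.0854},{"spin":0,"translation":[-0.011,-0.034,0],"jaw":0.0854},{"spin":0,"translation":[-0.011,-0.034,0],"jaw":0.0854},{"spin":0,"translation":[-0.011,-0.034,0],"jaw":0.0854},{"spin":0,"translation":[-0.011,-0.034,0],"jaw":0.0854},{"spin":0,"translation":[-0.011,-0.034,0],"jaw":0.0854},{"spin":0,"translation":[-0.011,-0.034,0],"jaw":0.0854}]'

```text
time: 2.13
tool_pos: [342.5, 209.5, 196.1]
tcp_rot: [180.0, 0.1, -168.7]
ft_force: [2.1, 0.6, 0.3]
finger_gap: 85.3
grip_force: 0.0
```

>>> carry_out --commands '[{"spin":0,"translation":[-0.011,-0.034,0],"jaw":0.0854},{"spin":0,"translation":[-0.011,-0.034,0],"jaw":0.0854},{"spin":0,"translation":[-0.011,-0.034,0],"jaw":0.0854},{"spin":0,"translation":[-0.011,-0.034,0],"jaw":0.0854},{"spin":0,"translation":[-0.011,-0.034,0],"jaw":0.0854},{"spin":0,"translation":[-0.011,-0.034,0],"jaw":0.0854},{"spin":0,"translation":[-0.011,-0.034,0],"jaw":0.0854},{"spin":0,"translation":[0,0,0],"jaw":0.0854}]'

```text
time: 2.8
tool_pos: [466.0, -12.5, 195.8]
tcp_rot: [-179.9, 0.0, -169.0]
ft_force: [0.3, 0.7, 0.2]
finger_gap: 85.5
grip_force: 0.0
```

```bash
cat > to.py <<'E'
from h import *
def to(x,y,z,yaw):
    st=r.sense();p=np.array(st["tool_pos"]);w=st["tcp_rot"][2];a=np.radians(yaw)
    X=np.array([np.cos(a),np.sin(a),0]);Y=np.array([np.sin(a),-np.cos(a),0]);d=np.array([x,y,z])-p
    dy=(yaw-w+180)%360-180
    print("t",round(st["time"],2),"p",p.round(1),np.round(st["tcp_rot"],1),"gap",round(st["finger_gap"],1),"grip",round(st["grip_force"],1),"F",np.round(st["ft_force"],1))
    print("spin rad",round(-np.radians(dy),3),"then mm tool xyz",(d@X).round(1),(d@Y).round(1),round(-d[2],1))
E
python3 - <<'E'
from to import *; from fit import *
s=r.snapshot("wrist");print(np.array(s["extrinsics"])[:3,3].round())
cv2.imwrite("pics/w1.png",s["pixels"])
for t,p in(("box_three",[516.7,-111.7,11.2]),):
    d=r.regions_of(s,t)
    if d: print(d[0]["score"],d[0]["xy"],d[0]["pixels"].sum(),fit(s,d[0]["pixels"],BOX,p))
to(516.7,-111.7,140,191.2)
E
```

```text
[390. -26. 374.]
0.95 [233.3, 194.3] 3546 (array([ 517.60985067, -113.98552532,   12.14035398]), np.float64(0.03185752754879867))
t 2.9 p [464.2  -8.5 195.6] [ 180.    -0.  -168.9] gap 85.0 grip 0.0 F [-0.9  0.2 -0.1]
spin rad -0.001 then mm tool xyz -31.4 -111.4 55.6
```

>>> carry_out --commands '[{"spin":-0.013,"translation":[-0.005,-0.028,0.01],"jaw":0.0854},{"spin":0,"translation":[-0.008,-0.028,0.01],"jaw":0.0854},{"spin":0,"translation":[-0.008,-0.028,0.01],"jaw":0.0854},{"spin":0,"translation":[-0.008,-0.028,0.025],"jaw":0.0854},{"spin":0,"translation":[0,0,0.025],"jaw":0.0854},{"spin":0,"translation":[0,0,0.025],"jaw":0.0854},{"spin":0,"translation":[0,0,0],"jaw":0.0854},{"spin":0,"translation":[0,0,0],"jaw":0.0854}]'

```text
time: 3.57
tool_pos: [513.9, -109.4, 89.7]
tcp_rot: [179.9, -0.2, -167.9]
ft_force: [0.3, -0.2, 0.8]
finger_gap: 85.4
grip_force: 0.0
```

```bash
python3 - <<'E'
from to import *; from fit import *
to(517,-113.3,5,191.9)
s=r.snapshot("wrist")
d=r.regions_of(s,"box_three")
if d: print(d[0]["score"],d[0]["xy"],d[0]["pixels"].sum(),fit(s,d[0]["pixels"],BOX,[517,-113,12]))
to(517,-113.3,5,191.9)
E
```

```text
t 3.57 p [ 513.9 -109.4   89.7] [ 179.9   -0.2 -167.9] gap 85.4 grip 0.0 F [ 0.3 -0.2  0.8]
spin rad 0.004 then mm tool xyz -2.2 -4.5 84.7
0.82 [311.2, 196.7] 6618 (array([ 517.40501491, -113.22332677,   11.86926759]), np.float64(0.018659294262649295))
t 3.67 p [ 516.4 -110.3   92.8] [-1.799e+02  1.000e-01 -1.679e+02] gap 85.2 grip 0.0 F [ 0.  -0.4  1.5]
spin rad 0.004 then mm tool xyz 0.1 -3.0 87.8
```

>>> carry_out --commands '[{"spin":0,"translation":[-0.001,-0.003,0.02],"jaw":0.0854},{"spin":0,"translation":[0,0,0.02],"jaw":0.0854},{"spin":0,"translation":[0,0,0.02],"jaw":0.0854},{"spin":0,"translation":[0,0,0.015],"jaw":0.0854},{"spin":0,"translation":[0,0,0.009],"jaw":0.0854},{"spin":0,"translation":[0,0,0],"jaw":0.0854},{"spin":0,"translation":[0,0,0],"jaw":0.0854},{"spin":0,"translation":[0,0,0],"jaw":0.07}]'

```text
time: 4.33
tool_pos: [518.6, -114.0, 8.8]
tcp_rot: [-179.9, 0.1, -167.9]
ft_force: [-0.5, -0.4, 0.7]
finger_gap: 75.3
grip_force: 0.0
```

>>> carry_out --commands '[{"spin":0,"translation":[0,0,0],"jaw":0.05},{"spin":0,"translation":[0,0,0],"jaw":0.05},{"spin":0,"translation":[0,0,0],"jaw":0.05},{"spin":0,"translation":[0,0,0],"jaw":0.05},{"spin":0,"translation":[0,0,0],"jaw":0.05},{"spin":0,"translation":[0,0,0],"jaw":0.05},{"spin":0,"translation":[0,0,0],"jaw":0.05},{"spin":0,"translation":[0,0,0],"jaw":0.05}]' --squeeze 30

```text
time: 5.0
tool_pos: [517.0, -113.7, 6.7]
tcp_rot: [180.0, -0.0, -168.0]
ft_force: [-0.2, -0.8, -0.4]
finger_gap: 49.7
grip_force: 0.0
```

```bash
python3 - <<'E'
from h import *
a=r.snapshot("wrist");b=r.snapshot("side")
cv2.imwrite("pics/g1.png",np.vstack([cv2.resize(a["pixels"],(480,300)),cv2.resize(b["pixels"][120:280,240:496],(480,300),interpolation=cv2.INTER_CUBIC)]))
E
```

```text
(no output)
```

View pics/g1.png

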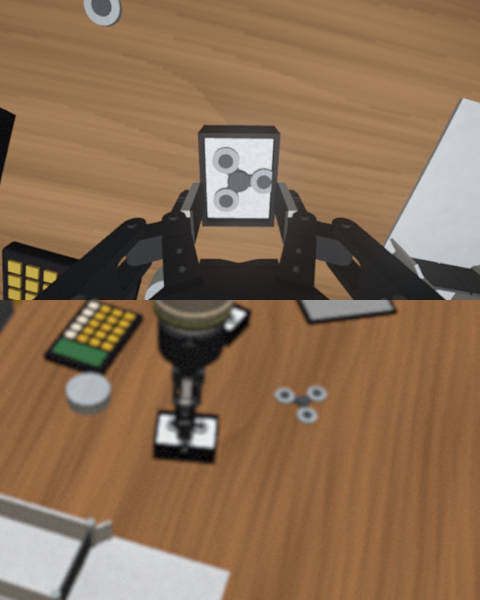

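```bash
python3 - <<'E'
from h import *
a=r.snapshot("wrist");st=r.sense();print(st["tool_pos"],st["finger_gap"],st["grip_force"])
c=a["pixels"][150:400,190:450];cv2.imwrite("pics/g2.png",cv2.resize(c,None,fx=2.4,fy=2.4,interpolation=cv2.INTER_CUBIC))
T=np.array(a["extrinsics"]);o=T[:3,3];yaw=np.radians(192);X=np.array([np.cos(yaw),np.sin(yaw),0]);Y=np.array([np.sin(yaw),-np.cos(yaw),0]);P=np.array([517.3,-113.5,0])
for xy in[(260,250),(252,270),(250,290),(380,250),(387,270),(390,290)]:
    q=ray(a,xy,0);d=q-o;
    for off in(-11,0,11):
        t=((P-o)@X+off)/(d@X);w=o+t*d;print(xy,off,"y",((w-P)@Y).round(1),"z",w[2].round(1))
print(o)
E
```

```text
[ 517.03731247 -113.70690886    6.76083908] 50.098466009722905 0.0
(260, 250) -11 y -36.6 z 15.9
(260, 250) 0 y -32.0 z 36.9
(260, 250) 11 y -27.3 z 57.9
(252, 270) -11 y -36.6 z 39.9
(252, 270) 0 y -31.9 z 57.9
(252, 270) 11 y -27.2 z 75.9
(250, 290) -11 y -33.5 z 58.7
(250, 290) 0 y -29.2 z 74.4
(250, 290) 11 y -24.9 z 90.0
(380, 250) -11 y 40.4 z 15.6
(380, 250) 0 y 35.5 z 36.6
(380, 250) 11 y 30.6 z 57.6
(387, 270) -11 y 39.6 z 39.6
(387, 270) 0 y 34.8 z 57.6
(387, 270) 11 y 30.0 z 75.7
(390, 290) -11 y 36.9 z 58.5
(390, 290) 0 y 32.5 z 74.1
(390, 290) 11 y 28.0 z 89.8
[ 441.32582185 -128.62291169  184.64385389]
```

View pics/g2.png

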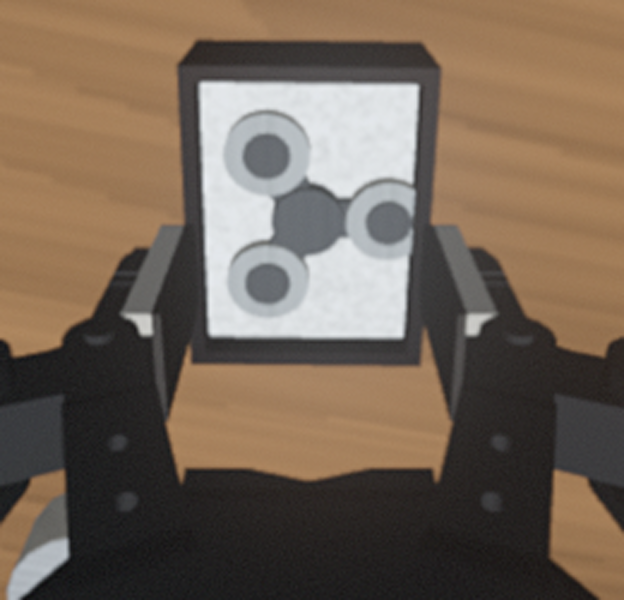

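The picture shows the pads on both sides of the box at about its width. That contradicts the gap reading of 50 mm with zero grip force, so I'll test it by commanding the jaw further closed.

>>> carry_out --commands '[{"spin":0,"translation":[0,0,0],"jaw":0.03},{"spin":0,"translation":[0,0,0],"jaw":0.03},{"spin":0,"translation":[0,0,0],"jaw":0.03},{"spin":0,"translation":[0,0,0],"jaw":0.03},{"spin":0,"translation":[0,0,0],"jaw":0.03},{"spin":0,"translation":[0,0,0],"jaw":0.03},{"spin":0,"translation":[0,0,0],"jaw":0.03},{"spin":0,"translation":[0,0,0],"jaw":0.03}]' --squeeze 40

```text
time: 5.82
tool_pos: [517.1, -113.7, 6.8]
tcp_rot: [-180.0, 0.0, -168.0]
ft_force: [0.5, -0.2, -0.6]
finger_gap: 29.8
grip_force: 0.0
```

```bash
python3 - <<'E'
from h import *
a=r.snapshot("wrist");st=r.sense();print(st["tool_pos"],st["finger_gap"],st["grip_force"],st["ft_force"])
c=a["pixels"][150:400,190:450];cv2.imwrite("pics/g3.png",cv2.resize(c,None,fx=2.4,fy=2.4,interpolation=cv2.INTER_CUBIC))
E
```

```text
[ 517.06111954 -113.70148733    6.78881727] 29.857591710250645 0.0 [-0.38904301  0.15439034  0.38404285]
```

View pics/g3.png

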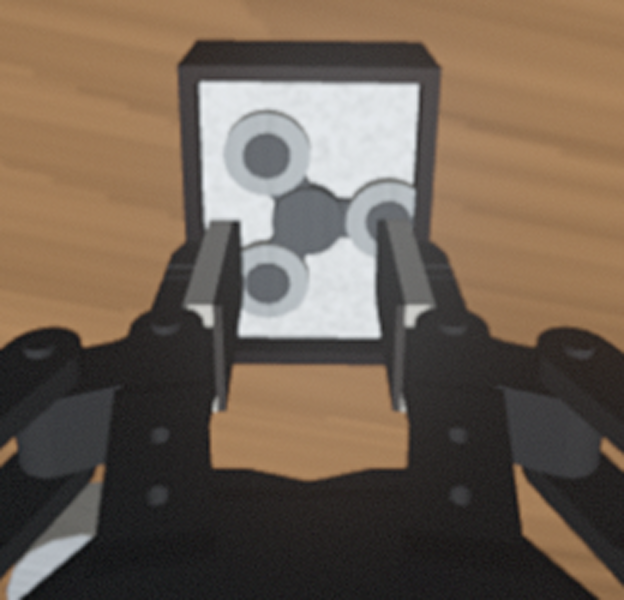

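The fingers are closing above the box without touching it, so the tips are higher than the TCP reading says. I'll check the camera and TCP consistency.

```bash
python3 - <<'E'
from fit import *
a=r.snapshot("wrist");st=r.sense();print(np.round(st["joint_pos"],2))
m=r.regions_of(a,"box_three")[0]["pixels"]
q=proj(a,rt([517.4,-113.2,11.9],BOX[0]));print("pred corners in crop",((q-[190,150])*2.4).round())
for z in(0,10,20,30,40): print("tcp axis z",z,((proj(a,[517.1,-113.7,z])-[190,150])*2.4).round())
# where would box corners (observed top corners in crop) sit
for c in[(180,67),(440,67),(192,362),(421,362)]:
    print(c,ray(a,np.array(c)/2.4+[190,150],30).round(1))
o=[(180,67),(440,67),(421,362),(192,362)]
obj=np.array([[40,30,30],[40,-30,30],[-40,-30,30],[-40,30,30]],float)
obj=rt([517.4,-113.2,11.9],obj)
ok,rv,tv=cv2.solvePnP(obj,np.array(o)/2.4+[190,150],np.array(a["K"]),np.array(a["dist_coeffs"]))
R=cv2.Rodrigues(rv)[0];print("cam from box",(-R.T@tv).ravel().round(1),"said",np.array(a["extrinsics"])[:3,3].round(1))
b=r.snapshot("side");c=b["pixels"][150:220,300:380];cv2.imwrite("pics/s3.png",cv2.resize(c,None,fx=8,fy=8,interpolation=cv2.INTER_CUBIC))
for z in (0,30,50): print("side",z,((proj(b,[517.1,-113.7,z])-[300,150])*8).round())
print(((proj(b,rt([517.4,-113.2,11.9],BOX[0]))-[300,150])*8).round())
E
```

```text
[ -17.95    6.87  106.66    0.     66.46 -119.99]
pred corners in crop [[194.  40.]
 [174.  67.]
 [419.  41.]
 [439.  68.]
 [207. 302.]
 [191. 365.]
 [406. 302.]
 [421. 366.]]
tcp axis z 0 [[305. 178.]]
tcp axis z 10 [[305. 192.]]
tcp axis z 20 [[305. 208.]]
tcp axis z 30 [[304. 226.]]
tcp axis z 40 [[304. 246.]]
(180, 67) [ 484.2 -149.4   30. ]
(440, 67) [471.9 -92.   30. ]
(192, 362) [ 561.7 -134.2   30. ]
(421, 362) [549.1 -75.8  30. ]
cam from box [591.7 -93.9 188. ] said [ 441.4 -128.6  184.7]
side 0 [[307. 373.]]
side 30 [[311. 308.]]
side 50 [[314. 264.]]
[[442. 311.]
 [449. 246.]
 [432. 462.]
 [439. 398.]
 [186. 290.]
 [187. 225.]
 [165. 439.]
 [165. 375.]]
```

View pics/s3.png

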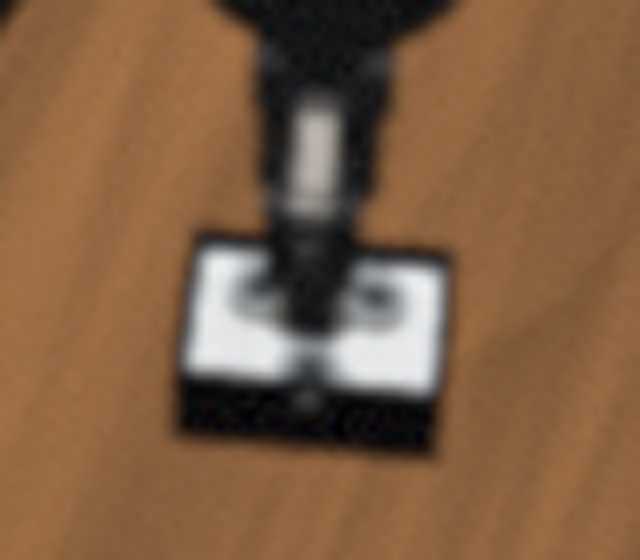

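```bash
python3 - <<'E'
from h import *
a=r.snapshot("wrist");T=np.array(a["extrinsics"]);o=T[:3,3];yaw=np.radians(192)
X=np.array([np.cos(yaw),np.sin(yaw),0]);Y=np.array([np.sin(yaw),-np.cos(yaw),0]);P=np.array([517.1,-113.7,0])
print(a["K"][0][0],T[:3,:3].round(2))
for l,rr in[((240,222),(377,222)),((215,305),(405,305)),((222,410),(393,410))]:
    A,B=[ray(a,np.array(c)/2.4+[190,150],0)-o for c in(l,rr)]
    for g in(29.8,):
        t=g/abs((A-B)@Y);w=o+t*(A+B)/2-P;print(l,"offx",(w@X).round(1),"y",(w@Y).round(1),"z",w[2].round(1))
E
```

```text
293.17834273730375 [[-0.21  0.93  0.3 ]
 [ 0.98  0.2   0.06]
 [-0.    0.31 -0.95]]
(240, 222) offx 8.9 y 1.0 z 46.0
(215, 305) offx 15.6 y 1.3 z 88.8
(222, 410) offx -8.6 y 0.9 z 84.0
```

The pads' tips measure about 40 mm above the desk while the TCP reads 7, so the reading is about 35 mm too low. I'll open the jaw, go down about 28 mm in steps while watching the force, then close.

>>> carry_out --commands '[{"spin":0,"translation":[0,0,0],"jaw":0.0854},{"spin":0,"translation":[0,0,0],"jaw":0.0854},{"spin":0,"translation":[0,0,0],"jaw":0.0854},{"spin":0,"translation":[0,0,0],"jaw":0.0854},{"spin":0,"translation":[0,0,0],"jaw":0.0854},{"spin":0,"translation":[0,0,0],"jaw":0.0854},{"spin":0,"translation":[0,0,0],"jaw":0.0854},{"spin":0,"translation":[0,0,0],"jaw":0.0854}]'

```text
time: 6.73
tool_pos: [517.0, -113.7, 6.8]
tcp_rot: [-180.0, -0.0, -168.0]
ft_force: [0.4, -0.4, 0.2]
finger_gap: 85.7
grip_force: 0.0
```

>>> carry_out --commands '[{"spin":0,"translation":[0,0,0.004],"jaw":0.0854},{"spin":0,"translation":[0,0,0.004],"jaw":0.0854},{"spin":0,"translation":[0,0,0.004],"jaw":0.0854},{"spin":0,"translation":[0,0,0.004],"jaw":0.0854},{"spin":0,"translation":[0,0,0.004],"jaw":0.0854},{"spin":0,"translation":[0,0,0],"jaw":0.0854},{"spin":0,"translation":[0,0,0],"jaw":0.0854},{"spin":0,"translation":[0,0,0],"jaw":0.0854}]'

```text
time: 7.4
tool_pos: [517.1, -113.7, -13.2]
tcp_rot: [180.0, -0.0, -168.0]
ft_force: [-0.1, 0.4, -0.2]
finger_gap: 85.6
grip_force: 0.0
```

>>> carry_out --commands '[{"spin":0,"translation":[0,0,0.003],"jaw":0.0854},{"spin":0,"translation":[0,0,0.003],"jaw":0.0854},{"spin":0,"translation":[0,0,0.002],"jaw":0.0854},{"spin":0,"translation":[0,0,0],"jaw":0.0854},{"spin":0,"translation":[0,0,0],"jaw":0.05},{"spin":0,"translation":[0,0,0],"jaw":0.05},{"spin":0,"translation":[0,0,0],"jaw":0.05},{"spin":0,"translation":[0,0,0],"jaw":0.05}]'

```text
time: 8.07
tool_pos: [517.4, -113.8, -20.8]
tcp_rot: [-180.0, 0.0, -168.0]
ft_force: [-0.7, 0.4, 1.7]
finger_gap: 58.9
grip_force: 43.6
```

>>> carry_out --commands '[{"spin":0,"translation":[0,0,-0.006],"jaw":0.05},{"spin":0,"translation":[0,0,-0.014],"jaw":0.05},{"spin":0,"translation":[0,0,-0.016],"jaw":0.05},{"spin":0,"translation":[0,0,-0.016],"jaw":0.05},{"spin":0,"translation":[0,0,-0.016],"jaw":0.05},{"spin":0.08,"translation":[0,0,-0.01],"jaw":0.05},{"spin":0.08,"translation":[0,0,0],"jaw":0.05},{"spin":0.083,"translation":[0,0,0],"jaw":0.05}]'

```text
time: 8.73
tool_pos: [517.9, -114.0, 58.3]
tcp_rot: [-180.0, 0.1, 177.9]
ft_force: [0.6, -0.4, -0.9]
finger_gap: 58.7
grip_force: 43.3
```

>>> carry_out --commands '[{"spin":0,"translation":[0.001,0.012,0],"jaw":0.05},{"spin":0,"translation":[0.003,0.03,0],"jaw":0.05},{"spin":0,"translation":[0.003,0.036,0],"jaw":0.05},{"spin":0,"translation":[0.004,0.036,0],"jaw":0.05},{"spin":0,"translation":[0.004,0.036,0],"jaw":0.05},{"spin":0,"translation":[0.003,0.036,0],"jaw":0.05},{"spin":0,"translation":[0.002,0.03,0],"jaw":0.05},{"spin":0,"translation":[0.001,0.012,0],"jaw":0.05}]'

```text
time: 9.4
tool_pos: [502.4, 119.0, 56.9]
tcp_rot: [179.9, -0.0, 178.4]
ft_force: [0.8, -0.4, -0.6]
finger_gap: 58.6
grip_force: 43.4
```

```bash
python3 - <<'E'
from to import *; from fit import *
s=r.snapshot("wrist");cv2.imwrite("pics/w4.png",s["pixels"])
to(503.7,120.1,-17,178.1)
t=r.snapshot("top")
z=r.sense()["tool_pos"][2]+21
d=r.regions_of(t,"box_three");print([ (round(e["score"],2),np.round(e["xy"])) for e in d])
p=r.sense()["tool_pos"]
im=s["pixels"].copy();draw(im,s,[578.7,117.6,-1.9],TRAY,1,[0,0])
A=BOX[0]+[0,0,z];draw(im,s,[p[0],p[1],-1.9],[A],1,[0,0])
cv2.imwrite("pics/w4.png",im)
E
```

```text
t 9.45 p [502.6 119.4  56.9] [179.9  -0.  178.4] gap 58.9 grip 43.4 F [ 0.   1.6 -0.8]
spin rad 0.006 then mm tool xyz -1.1 0.7 73.9
[]
```

View pics/w4.png

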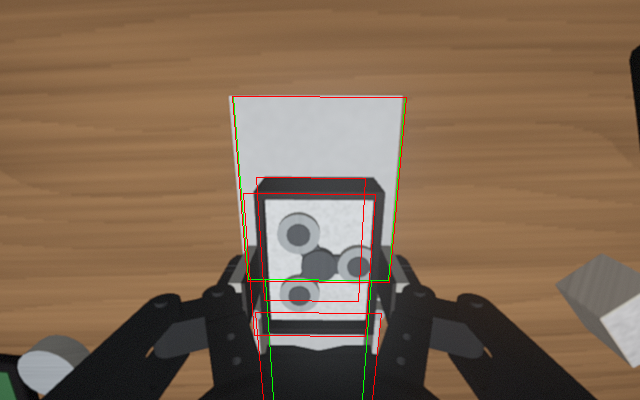

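```bash
python3 - <<'E'
from to import *; from fit import *
s=r.snapshot("wrist");p=r.sense()["tool_pos"]
for d in r.regions_of(s,"box_three")[:1]:
    m=d["pixels"];print(d["score"],d["xy"],m.sum())
    for z in(70,78,86): print(z,fit(s,m,BOX,[p[0],p[1],-1.9],z))
for d in r.regions_of(s,"tray")[:1]:
    m=d["pixels"].copy();q=np.argwhere(m);print(d["score"],q.min(0),q.max(0))
    m=m.astype(np.uint8)
    for row in(110,130,150,170):
        c=np.flatnonzero(m[row]);print(row,[ray(s,[c[i]+e,row],3).round(1)[:2] for i,e in((0,-.5),(-1,.5))])
    for col in(260,310,360):
        c=np.flatnonzero(m[:,col]);print(col,ray(s,[col,c[0]-.5],3).round(1)[:2])
to(503.7,120.1,-17,178.1)
E
```

```text
0.97 [320.8, 250.5] 19241
70 (array([504.99746063, 116.67933308,  -1.51232076]), np.float64(0.0900199067328779))
78 (array([502.76531983, 116.85950743,  -1.84952348]), np.float64(0.0175519153617896))
86 (array([500.93872171, 117.12194956,  -1.47777748]), np.float64(0.13264943539401544))
0.72 [ 94 233] [353 406]
110 [array([427.2,  54.4]), array([430.9, 184.8])]
130 [array([442.1,  54.2]), array([445.8, 184.9])]
150 [array([457.6,  54.9]), array([461.2, 184.2])]
170 [array([473.6,  53.9]), array([477.3, 183.6])]
260 [416.8  75.5]
310 [417.9 112.8]
360 [418.9 150.2]
t 9.7 p [503.5 113.8  56.7] [-180.    -0.   178.1] gap 58.7 grip 43.4 F [-0.3  0.3 -0.4]
spin rad 0.0 then mm tool xyz 0.0 6.3 73.7
```

```bash
python3 - <<'E'
from to import *; from fit import *
s=r.snapshot("wrist");p=r.sense()["tool_pos"]
m=r.regions_of(s,"box_three")[0]["pixels"];print(p.round(1) if hasattr(p,'round') else p,fit(s,m,BOX,[p[0],p[1],-1.9],78))
m=r.regions_of(s,"tray")[0]["pixels"]
mm=[]
for row in range(105,175,10):
    c=np.flatnonzero(m[row]);A,B=ray(s,[c[0]-.5,row],3),ray(s,[c[-1]+.5,row],3);mm.append((A+B)[:2]/2)
mm=np.array(mm);print(mm.round(1).tolist())
bk=np.array([ray(s,[col,np.flatnonzero(m[:,col])[0]-.5],3)[:2] for col in range(245,396,15)]);f=np.polyfit(bk[:,1],bk[:,0],1);print("back edge yaw",-np.degrees(np.arctan(f[0])),"x at y=120",np.polyval(f,120))
t=r.snapshot("top");x,e=fit(t,r.regions_of(t,"tray")[0]["pixels"],TRAY,[578,117,-2]);print(x,e)
to(503.7,120.1,-17,178.1)
E
```

```text
[503.6 113.7  56.7] (array([503.1900934 , 114.9772974 ,  -2.16250238]), np.float64(0.014544132537588078))
[[426.0, 119.6], [433.3, 119.4], [440.7, 119.2], [448.3, 119.0], [456.0, 119.1], [463.9, 119.3], [471.9, 119.1]]
back edge yaw -1.5114314853272355 x at y=120 417.9352455825528
[ 5.78665832e+02  1.13069452e+02 -1.87166244e-01] 0.46589870174833736
t 9.95 p [503.7 114.   56.8] [-180.   -0.  178.] gap 58.5 grip 43.4 F [-0.4 -0.5 -1.3]
spin rad -0.001 then mm tool xyz 0.2 6.1 73.8
```

>>> carry_out --commands '[{"spin":0,"translation":[0,0.004,0.01],"jaw":0.05},{"spin":0,"translation":[0,0,0.016],"jaw":0.05},{"spin":0,"translation":[0,0,0.016],"jaw":0.05},{"spin":0,"translation":[0,0,0.014],"jaw":0.05},{"spin":0,"translation":[0,0,0.01],"jaw":0.05},{"spin":0,"translation":[0,0,0.005],"jaw":0.05},{"spin":0,"translation":[0,0,0.002],"jaw":0.05},{"spin":0,"translation":[0,0,0],"jaw":0.05}]'

```text
time: 10.62
tool_pos: [503.5, 118.9, -16.6]
tcp_rot: [-180.0, -0.0, 178.1]
ft_force: [-0.0, 0.9, -0.3]
finger_gap: 59.2
grip_force: 43.4
```

>>> carry_out --commands '[{"spin":0,"translation":[0,0,0],"jaw":0.05},{"spin":0,"translation":[0,0,0.0005],"jaw":0.05},{"spin":0,"translation":[0,0,0],"jaw":0.05},{"spin":0,"translation":[0,0,0],"jaw":0.08},{"spin":0,"translation":[0,0,0],"jaw":0.08},{"spin":0,"translation":[0,0,0],"jaw":0.08},{"spin":0,"translation":[0,0,0],"jaw":0.08},{"spin":0,"translation":[0,0,0],"jaw":0.08}]'

```text
time: 11.28
tool_pos: [503.8, 118.9, -16.6]
tcp_rot: [180.0, 0.0, 178.1]
ft_force: [-0.2, 0.3, -0.1]
finger_gap: 80.0
grip_force: 0.0
```

>>> carry_out --commands '[{"spin":0,"translation":[0,0,-0.005],"jaw":0.08},{"spin":0,"translation":[0,0,-0.015],"jaw":0.08},{"spin":0,"translation":[0,0,-0.025],"jaw":0.08},{"spin":0,"translation":[0,0,-0.025],"jaw":0.08},{"spin":0,"translation":[0,0,0],"jaw":0.08},{"spin":0,"translation":[0.025,0,0],"jaw":0.02},{"spin":0,"translation":[0.025,0,0],"jaw":0.02},{"spin":0,"translation":[0.02,0,0],"jaw":0.02}]'

```text
time: 11.95
tool_pos: [432.4, 121.1, 53.1]
tcp_rot: [-180.0, -0.0, 178.1]
ft_force: [-0.2, -0.7, 0.4]
finger_gap: 45.2
grip_force: 0.0
```

>>> carry_out --commands '[{"spin":0,"translation":[0,0,0],"jaw":0.02},{"spin":0,"translation":[0,0,0],"jaw":0.02},{"spin":0,"translation":[0,0,0],"jaw":0.02},{"spin":0,"translation":[0,0,0],"jaw":0.02},{"spin":0,"translation":[0,0,0],"jaw":0.02},{"spin":0,"translation":[0,0,0],"jaw":0.02},{"spin":0,"translation":[0,0,0],"jaw":0.02},{"spin":0,"translation":[0,0,0],"jaw":0.02}]'

```text
time: 12.62
tool_pos: [433.9, 121.1, 53.2]
tcp_rot: [-180.0, -0.0, 178.1]
ft_force: [1.5, -0.3, -0.2]
finger_gap: 20.2
grip_force: 0.0
```

```bash
python3 - <<'E'
from to import *; from fit import *
to(438.5,121,-15,178.3)
s=r.snapshot("wrist");t=r.snapshot("top");u=r.snapshot("side")
for n,c in(("wrist",s),("top",t),("side",u)):
    for d in r.regions_of(c,"box_three")[:2]: print(n,round(d["score"],2),d["xy"],d["pixels"].sum(),fit(c,d["pixels"],BOX,[503,118,-2],3))
cv2.imwrite("pics/p1.png",np.hstack([s["pixels"][:,100:540],u["pixels"][190:350,180:420].repeat(2,0).repeat(2,1)[:400,:]])[:, :800] if 0 else s["pixels"])
E
```

```text
t 12.62 p [433.9 121.1  53.2] [-180.    -0.   178.1] gap 20.2 grip 0.0 F [ 1.5 -0.3 -0.2]
spin rad -0.003 then mm tool xyz -4.6 0.0 68.2
wrist 0.78 [319.0, 296.5] 4226 (array([504.73922009, 122.00894263,  -1.45618209]), np.float64(0.8162276270780918))
top 0.9 [233.7, 203.5] 1018 (array([503.90050063, 122.1343118 ,  -1.44168683]), np.float64(0.07790764523881717))
side 0.78 [311.4, 278.4] 1419 (array([504.10330536, 120.18769125,  -2.68983882]), np.float64(0.06842471319439437))
```

>>> carry_out --commands '[{"spin":0,"translation":[0,0,0.015],"jaw":0.02},{"spin":0,"translation":[0,0,0.015],"jaw":0.02},{"spin":0,"translation":[0,0,0.015],"jaw":0.02},{"spin":0,"translation":[0,0,0.01],"jaw":0.02},{"spin":0,"translation":[0,0,0.005],"jaw":0.02},{"spin":0,"translation":[0,0,0.004],"jaw":0.02},{"spin":0,"translation":[0,0,0],"jaw":0.02},{"spin":0,"translation":[0,0,0],"jaw":0.02}]'

```text
time: 13.58
tool_pos: [434.1, 121.2, -10.3]
tcp_rot: [180.0, 0.0, 178.1]
ft_force: [-0.6, 1.0, -0.1]
finger_gap: 20.0
grip_force: 0.0
```

```bash
python3 - <<'E'
from to import *
to(438.5,121,-15,178.3)
s=r.snapshot("wrist");u=r.snapshot("side")
a=cv2.resize(s["pixels"][100:400,120:520],(540,405));b=cv2.resize(u["pixels"][235:325,250:370],(250,188),interpolation=cv2.INTER_CUBIC)
o=np.zeros((405,795,3),np.uint8);o[:,:540]=a;o[:188,545:]=b;cv2.imwrite("pics/p2.png",o)
E
```

```text
t 13.58 p [434.1 121.2 -10.3] [180.    0.  178.1] gap 20.0 grip 0.0 F [-0.6  1.  -0.1]
spin rad -0.003 then mm tool xyz -4.4 -0.1 4.7
```

View pics/p2.png

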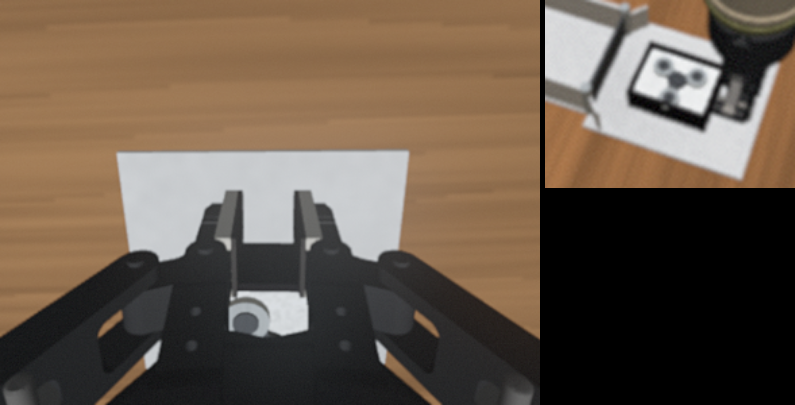

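>>> carry_out --commands '[{"spin":0,"translation":[0,0,0.002],"jaw":0.02},{"spin":0,"translation":[0,0,0.002],"jaw":0.02},{"spin":0,"translation":[0,0,0.002],"jaw":0.02},{"spin":0,"translation":[-0.005,0,0],"jaw":0.02},{"spin":0,"translation":[-0.005,0,0],"jaw":0.02},{"spin":0,"translation":[-0.005,0,0],"jaw":0.02},{"spin":0,"translation":[-0.005,0,0],"jaw":0.02},{"spin":0,"translation":[-0.005,0,0],"jaw":0.02}]'

```text
time: 14.35
tool_pos: [459.2, 120.3, -16.7]
tcp_rot: [-180.0, -0.0, 178.1]
ft_force: [-1.7, 0.4, 1.4]
finger_gap: 20.1
grip_force: 0.8
```

>>> carry_out --commands '[{"spin":0,"translation":[-0.006,0,0],"jaw":0.02},{"spin":0,"translation":[-0.006,0,0],"jaw":0.02},{"spin":0,"translation":[-0.006,0,0],"jaw":0.02},{"spin":0,"translation":[-0.006,0,0],"jaw":0.02},{"spin":0,"translation":[-0.006,0,0],"jaw":0.02},{"spin":0,"translation":[-0.006,0,0],"jaw":0.02},{"spin":0,"translation":[-0.006,0,0],"jaw":0.02},{"spin":0,"translation":[-0.006,0,0],"jaw":0.02}]'

```text
time: 15.02
tool_pos: [505.3, 118.6, -17.2]
tcp_rot: [-180.0, -0.2, 178.1]
ft_force: [-7.4, -2.0, 4.9]
finger_gap: 20.0
grip_force: 3.7
```

```bash
python3 - <<'E'
from to import *; from fit import *
to(625,115,-16,178.1)
t=r.snapshot("top");u=r.snapshot("side")
for n,c in(("top",t),("side",u)):
    for d in r.regions_of(c,"box_three")[:1]: print(n,round(d["score"],2),d["xy"],d["pixels"].sum(),fit(c,d["pixels"],BOX,[560,117,-2],3))
E
```

```text
t 15.02 p [505.3 118.6 -17.2] [-180.    -0.2  178.1] gap 20.0 grip 3.7 F [-7.4 -2.   4.9]
spin rad 0.001 then mm tool xyz -119.7 0.3 -1.2
top 0.72 [242.0, 174.7] 436 (array([564.97613188,  93.00574321,   3.33059622]), np.float64(1.4135642368092316))
```

```bash
python3 - <<'E'
from to import *
u=r.snapshot("side");t=r.snapshot("top")
a=cv2.resize(u["pixels"][205:335,175:375],(780,507),interpolation=cv2.INTER_CUBIC)
cv2.imwrite("pics/p3.png",a);print(r.sense()["ft_force"])
E
```

```text
[-1.87876435 -1.98072171 -0.53969339]
```

View pics/p3.png

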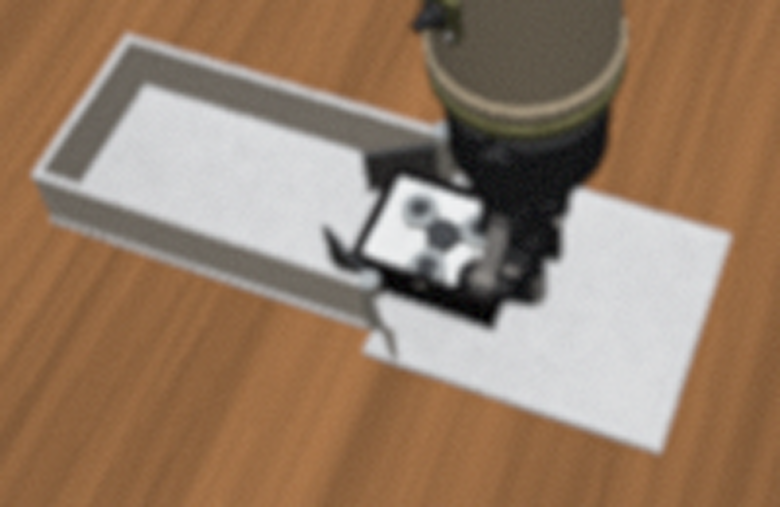

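The box is entering the gate flat and in line, and the flaps are opening. I'll carry on pushing.

>>> carry_out --commands '[{"spin":0,"translation":[-0.005,0,-0.001],"jaw":0.02},{"spin":0,"translation":[-0.006,0,0],"jaw":0.02},{"spin":0,"translation":[-0.006,0,0],"jaw":0.02},{"spin":0,"translation":[-0.006,0,0],"jaw":0.02},{"spin":0,"translation":[-0.006,0,0],"jaw":0.02},{"spin":0,"translation":[-0.006,0,0],"jaw":0.02},{"spin":0,"translation":[-0.006,0,0],"jaw":0.02},{"spin":0,"translation":[-0.006,0,0],"jaw":0.02}]'

```text
time: 15.98
tool_pos: [554.5, 117.2, -15.7]
tcp_rot: [180.0, 0.0, 178.1]
ft_force: [-1.8, -1.1, -0.5]
finger_gap: 20.1
grip_force: 0.7
```

```bash
python3 - <<'E'
from to import *; from fit import *
to(625,115,-16,178.1)
u=r.snapshot("side")
for d in r.regions_of(u,"box_three")[:2]: 
    print(round(d["score"],2),d["xy"],d["pixels"].sum(),ray(u,d["xy"],33))
    print(fit(u,d["pixels"],BOX,[605,116,-2],3))
E
```

```text
t 15.98 p [554.5 117.2 -15.7] [180.    0.  178.1] gap 20.1 grip 0.7 F [-1.8 -1.1 -0.5]
spin rad 0.0 then mm tool xyz -70.6 0.2 0.3
0.74 [260.7, 260.2] 707 [614.11184765 126.67405329  33.        ]
(array([607.53498526, 113.21746877,  -2.76684534]), np.float64(0.8730044419464859))
```

>>> carry_out --commands '[{"spin":0,"translation":[-0.006,0,0],"jaw":0.02},{"spin":0,"translation":[-0.006,0,0],"jaw":0.02},{"spin":0,"translation":[-0.006,0,0],"jaw":0.02},{"spin":0,"translation":[-0.006,0,0],"jaw":0.02},{"spin":0,"translation":[-0.006,0,0],"jaw":0.02},{"spin":0,"translation":[-0.006,0,0],"jaw":0.02},{"spin":0,"translation":[-0.006,0,0],"jaw":0.02},{"spin":0,"translation":[-0.006,0,0],"jaw":0.02}]'

```text
time: 16.75
tool_pos: [602.3, 115.6, -15.7]
tcp_rot: [-180.0, -0.0, 178.1]
ft_force: [-1.0, -1.9, 0.2]
finger_gap: 20.4
grip_force: 0.8
```

>>> carry_out --commands '[{"spin":0,"translation":[-0.005,0,0],"jaw":0.02},{"spin":0,"translation":[-0.005,0,0],"jaw":0.02},{"spin":0,"translation":[-0.005,0,0],"jaw":0.02},{"spin":0,"translation":[-0.005,0,0],"jaw":0.02},{"spin":0,"translation":[-0.005,0,0],"jaw":0.02},{"spin":0,"translation":[-0.003,0,0],"jaw":0.02},{"spin":0,"translation":[0,0,0],"jaw":0.02},{"spin":0,"translation":[0,0,0],"jaw":0.02}]'

```text
time: 17.42
tool_pos: [630.0, 114.8, -15.6]
tcp_rot: [180.0, 0.0, 178.1]
ft_force: [-0.2, -0.2, -0.3]
finger_gap: 20.1
grip_force: 0.0
```

```bash
python3 - <<'E'
from to import *; from fit import *
to(630,115,-16,178.1)
u=r.snapshot("side")
for d in r.regions_of(u,"box_three")[:2]: 
    print(round(d["score"],2),d["xy"],d["pixels"].sum(),ray(u,d["xy"],33))
    print(fit(u,d["pixels"],BOX,[680,114,-2],3))
E
```

```text
t 17.42 p [630.  114.8 -15.6] [180.    0.  178.1] gap 20.1 grip 0.0 F [-0.2 -0.2 -0.3]
spin rad 0.0 then mm tool xyz 0.1 0.2 0.4
0.76 [227.1, 252.0] 688 [688.7899397  130.57323835  33.        ]
(array([683.43573505, 111.4907918 ,  -2.81667063]), np.float64(0.8749786163629746))
```

>>> carry_out --commands '[{"spin":0,"translation":[0.001,0,-0.008],"jaw":0.02},{"spin":0,"translation":[0,0,-0.015],"jaw":0.02},{"spin":0,"translation":[0,0,-0.02],"jaw":0.02},{"spin":0,"translation":[0,0,-0.025],"jaw":0.02},{"spin":0,"translation":[0,0,-0.03],"jaw":0.02},{"spin":0,"translation":[0,0,-0.03],"jaw":0.02},{"spin":0,"translation":[0,0,-0.02],"jaw":0.02},{"spin":0,"translation":[0,0,0],"jaw":0.02}]'

```text
time: 18.18
tool_pos: [632.6, 115.3, 141.2]
tcp_rot: [179.9, 0.7, 178.1]
ft_force: [0.7, 0.2, 1.1]
finger_gap: 20.0
grip_force: 0.0
```

>>> carry_out --commands '[{"spin":0,"translation":[0.03,0,0],"jaw":0.02},{"spin":0,"translation":[0.035,0,0],"jaw":0.02},{"spin":0,"translation":[0.035,0,0],"jaw":0.02},{"spin":0,"translation":[0.035,0,0],"jaw":0.02},{"spin":0,"translation":[0.035,0,0],"jaw":0.02},{"spin":0,"translation":[0.01,0,0],"jaw":0.02},{"spin":0,"translation":[0,0,0],"jaw":0.02},{"spin":0,"translation":[0,0,0],"jaw":0.02}]'

```text
time: 18.85
tool_pos: [449.2, 120.8, 133.5]
tcp_rot: [180.0, 0.1, 178.1]
ft_force: [-0.6, -0.6, -0.4]
finger_gap: 19.8
grip_force: 0.0
```

```bash
python3 - <<'E'
from to import *; from fit import *
to(630,115,-16,178.1)
for n in("top","side"):
    u=r.snapshot(n)
    for t,p in(("box_three",[680,114,-2]),("box_two",[537.7,-349,-17.5])):
        for d in r.regions_of(u,t)[:1]: print(n,t,round(d["score"],2),np.round(d["xy"]),d["pixels"].sum(),fit(u,d["pixels"],BOX,p,3 if t=="box_three" else 0))
    # brightness along the gate line just above: dark flaps at z=25 from y -42..42 ; profile on shut flap faces
    g=cv2.cvtColor(u["pixels"],6)
    for z in(20,35,40):
        q=proj(u,rt([578.2,116.6,-1.7],[[x,y,z] for x in(0,) for y in range(-40,41,8)]));print(n,z,[int(g[int(round(b)),int(round(a))]) for a,b in q])
    q=proj(u,rt([578.2,116.6,-1.7],[[x,y,20] for x in(20,) for y in range(-40,41,8)]));print(n,"x20",[int(g[int(round(b)),int(round(a))]) for a,b in q])
E
```

```text
t 18.85 p [449.2 120.8 133.5] [1.800e+02 1.000e-01 1.781e+02] gap 19.8 grip 0.0 F [-0.6 -0.6 -0.4]
spin rad 0.001 then mm tool xyz -180.9 0.2 149.5
top box_three 0.84 [238. 128.] 1037 (array([682.78870782, 114.53441616,  -1.37354389]), np.float64(0.06716302729342623))
top box_two 0.76 [442. 191.] 1102 (array([ 538.94578999, -349.3664865 ,  -16.63369997]), np.float64(0.04550375128118009))
top 20 [139, 69, 68, 65, 68, 72, 71, 72, 78, 71, 70]
top 35 [180, 135, 134, 119, 113, 109, 90, 151, 141, 142, 96]
top 40 [157, 135, 130, 119, 178, 179, 154, 149, 141, 140, 96]
top x20 [224, 225, 223, 223, 223, 223, 223, 223, 224, 224, 221]
side box_three 0.75 [233. 250.] 1182 (array([682.56254835, 111.60063416,  -4.00464538]), np.float64(0.09090061706382346))
side 20 [40, 32, 36, 31, 36, 33, 37, 34, 36, 52, 103]
side 35 [71, 63, 100, 74, 102, 77, 86, 65, 88, 118, 141]
side 40 [81, 73, 125, 103, 132, 161, 145, 142, 118, 145, 177]
side x20 [134, 222, 220, 219, 219, 219, 220, 219, 220, 222, 133]
```

```bash
python3 -c "
from bench import r
print(r.hand_in())"
```

```text
the job is handed in; nothing more can be done
None
```

The three-lobed spinner's box is through the gate: it lies flat in the lane, window up, its back end about 64 mm past the gate line with the flaps shut behind it, the look-alike box has not moved, and I handed the job in at about 19 s.

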